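# Snap the dished forming block into its bench holder

## Robot

A 7-joint arm with a two-finger parallel gripper is mounted at the origin on the work surface. World frame = base frame: x ahead of the robot, y to its left, z up, the work surface at z = 0. Lengths are in m, angles in rad, forces in N, time in s.
With the tool pointing down it reaches from about 0.4 to 0.85 m from the base axis. Payload 10.4 kg.
Tool frame: the origin (TCP) lies midway between the tips of the shut fingers; the grasp point (between the pads) lies 19 mm behind it; z points along the fingers, y is the line along which they close (so a half turn about z gives the same grasp; the last joint's range is limited). The gripper opens to 87 mm and grips with 3 to 60 N. Pads are 19 mm wide; open, the fingers measure 117 mm over their backs; the gripper's body (75 mm by 190 mm) begins 51 mm behind the grasp point.
Start: joints at [-1.305, 0.332, -0.065, 1.46, 0.022, 1.35, -0.088], TCP at [0.178, 0.599, 0.223] pointing down, gripper open.
Joint ranges: [-2.6, 2.6], [-0.5, 2.12], [-1.47, 1.34], [0.16, 2.42], [-1.27, 4.41], [0.06, 2.06], [-2.6, 2.6]. Speed limits (rad/s): [2.22, 2.22, 2.79, 2.79, 3.14, 3.14, 3.14].

## Interface

Orientations are given as a unit quaternion [x, y, z, w].
In Python, from bench import r gives the robot as it stands.
- The arm moves only by the tool carry_out, never from a script. Its argument "steps" is a list that holds one entry, the list of rows, each a list of 6 numbers: the shift along the tool's x, y, z in cm, then the turn, a rotation vector about the tool's x, y, z in rad. In form: [[[dx, dy, dz, wx, wy, wz], ...]]. A call has 1 to 20 rows; each row is the pose to reach, as a shift and turn from the pose commanded when the call began, along the tool's axes at that moment; what a row does not reach only later rows make up. A row lasts 1/12 s, in which the tool goes at most 41.7 mm and 7.16 degrees, less where a joint would pass 70% of its speed; a pose out of reach is approached as far as the arm can. A call with a gripper value outside its range is refused whole. "hand" is the closure, from -1 (fully open) to 1 (shut), set as the call begins (left out, the last holds). The fingers move at their own pace and stop on an object; "squeeze" is the grip in N (left out, the last holds). Time passes only in rows, so rows that repeat a pose let the fingers close. It gives the time, the measured TCP pose, the force, the opening and the grip force at its end, in the units of the state.
- r.read_state(): the state, without advancing time (a new reading comes with each control period).
- r.camera(name): name is "scene" or "top" or "wrist"; returns the picture (384x512x3 uint8, red, green, blue); there is no depth.
- r.camera_params(name): a dict with "fx", "fy", "cx", "cy" (pixels), "view" (4x4, takes a point from world to camera coordinates). Camera axes: x right, y up, looking along -z (the intrinsics and any distortion apply to the point x, -y, -z); pixel columns grow to the right and rows downward; lengths in m; the calibration is good to about 2 mm. A picture is of the moment at which its call begins: read the wrist's pose just before it. camera_params takes no time and is no camera call; for the wrist camera it gives the pose at the moment of the call.
- r.close_job(): hands the job in; it is judged then, once.
The state is a dict: "time": time; "joint_positions": joint angles; "joint_vel": joint speeds; "joint_torque": joint torques, N m; "ee_pos": TCP position; "eef_rot": TCP orientation; "ft_force": force on the tool from outside, world axes, zero at the start; "torque": the same for the moment, N m; "width": finger opening in m; "grip_force": force on a finger pad.
Only numpy, scipy, OpenCV 4.12 (cv2) and the standard library are available. Lean on these libraries where they do the work, as an engineer would, in place of code of your own. Each camera call takes 0.05 s, during which the arm holds its last target. There are 200 camera calls.

## Task

Take the steel forming block with the single large round dish out of the wooden rack, lay it flat on the black slab and let go of it. Then, with a fresh grip, bring it dish upward to the spring-jawed holder and press it down between the jaws until it snaps fully home on the seat, centred along the jaws, and let go. Do not drop it, and leave the other two blocks in the rack and everything else on the bench where it is.

Things in the scene. Friction and masses are not known exactly. Their poses are not given: they have to be found in the camera images.
- dished_block: The block to fit: bare steel, 64 mm long (own x), 24 mm high (own z), about 0.32 kg. Its top 9 mm are a flange 32 mm wide (own y); the 15 mm below are only 23 mm wide; ends flat. One round dish, 26 mm across, 8 mm deep, in the middle of its top. Origin: centre of its underside. Starts dish up in one of the three places of the rack; the same either way round.
- grooved_block: Bystander in the rack: steel block of the same outer shape, with five straight narrow grooves across its top. Origin: centre of its underside. Stays in the rack.
- dimpled_block: Bystander in the rack: steel block of the same outer shape, with six small round dimples (9 mm) in two rows in its top. Origin: centre of its underside. Stays in the rack.
- rack: Wooden channel, fixed, 216 mm long (own x) by 86 mm, left or right of the slab. Origin: centre of its underside. Floor 5 mm thick; two long walls 35 mm high, 70 mm apart inside; ends open. Three blocks lie across it, at own x about -60, 0, 60 mm, about 28 mm between them; their ends are 3 mm from the walls, which rise 6 mm above them: there a block can be gripped only across its width.
- slab: Plain black slab, fixed, 140 by 140 mm, 12 mm thick, lying flat and empty in the middle of the bench. Origin: centre of its underside on the bench; its upper face is at own z = 12 mm.
- holder: Steel holder, fixed, 56 mm long (own x) by 130 mm (own y), foot 8 mm thick. Origin: centre of its underside. In its middle an aluminium seat 54 mm long, 30 mm wide, top 32 mm above the bench; at each long side of the seat (+y and -y) a sprung steel jaw 50 mm long. The block goes in from above, its length along own x, either way round; its sides are then between the jaws, its ends free to grip.
- seat (a point): Centre of the seat's top, 32 mm above the bench, axes as the holder's. A block home has its origin here, its top 56 mm above the bench. Set down loosely it stops about 19 mm higher, its flange resting in the jaws' funnel. A straight push down of 7 to 18 N then spreads the jaws; once the flange is past, they snap in over its upper long edges and keep it down.
- jaw_a (a joint): Outward slide (m) of the jaw on the holder's +y side: 0 at rest, 0.011 at most, sprung (1.5 N at rest, 0.6 N more per mm). At rest the lips of the two jaws are 24 mm apart at 59 mm above the bench; from there they flare up and outward at 30 degrees from vertical, to 44 mm apart at 76 mm, as a funnel. About 0.001 with the block home, 0.004 while it passes.
- jaw_b (a joint): The same for the jaw on the holder's -y side.
- tin: Bystander: small round aluminium tin, 45 mm across, 26 mm high, near the slab. Origin: centre of its underside.
- file: Bystander: flat file with a wooden handle, 180 mm long, 20 mm wide and 18 mm high at the handle, lying near the slab. Origin: on the bench below about its middle; own x points from the handle to the blade.
- punch: Bystander: square steel punch, 90 by 12 by 12 mm, lying near the slab. Origin: centre of its underside; long axis own x.
- bowl: Bystander: glazed bowl, 130 mm across, 50 mm high, beyond the slab. Origin: centre of its underside.
Not all that is in view belongs to the job. Of the things like the holder, leave any that is red; of the rest the smaller one is meant.

How it is judged:
On the way:
1. The dished block lies flat on the black slab, let go and at rest (x of dished_block in the frame of slab between -0.07 and 0.07 m and y of dished_block in the frame of slab between -0.07 and 0.07 m and z of dished_block in the frame of slab between 0.009 and 0.015 m and angle between dished_block's own z axis and vertical below 0.08 rad and contact force between the fingers and dished_block below 0.1 N and linear speed of dished_block below 0.02 m/s), for 0.2 s.
At the end, for the whole second after the job is handed in: The dished block is home in the holder, dish up: underside within 1.8 mm of the seat, centred within 8 mm along and 3 mm across the jaws, in line to 0.06 rad, tilted under 0.05 rad, at rest and released; the other two blocks lie within 20 mm of where they were in the rack (x of dished_block in the frame of seat between -0.008 and 0.008 m and y of dished_block in the frame of seat between -0.003 and 0.003 m and z of dished_block in the frame of seat between -0.002 and 0.0018 m and angle between the x axis of dished_block and the x axis of seat, either way round below 0.06 rad and angle between dished_block's own z axis and vertical below 0.05 rad and linear speed of dished_block below 0.02 m/s and contact force between the fingers and dished_block below 0.1 N and distance of each of grooved_block, dimpled_block from where it was at the start of the episode below 0.02 m); the robot touches nothing.
It fails at once if The dished block is dropped or thrown (moves faster than 0.5 m/s out of the fingers) (contact force between the fingers and dished_block below 0.01 N and linear speed of dished_block above 0.5 m/s).
It fails at once if Another block is shifted by more than 20 mm (distance of any of grooved_block, dimpled_block from where it was at the start of the episode above 0.02 m).
It fails at once if The tin, file, punch or bowl is shifted by more than 30 mm (distance of any of tin, file, punch, bowl from where it was at the start of the episode above 0.03 m).
It also fails if it takes over 61 s, if anything falls off the work surface, if the arm or the gripper's body presses on something with over 40 N, if the wrist force passes 120 N, or if a joint passes its speed limit or range.

## Working session

There is one attempt and no reset: what is moved stays moved. The work goes in short steps, Python scripts to look and compute and a tool call to move; the robot and the scene stay as the last step left them, time stands still between calls to the robot, and variables do not carry over. Pictures are saved under pics/ and viewed, at most 10 in all, crops included, and the job is handed in when it is done.

Besides the shell and the picture viewer there is one more tool, called after "Request:" by a JSON object that holds its "name" and its "arguments", one argument or row to a line. carry_out: Moves the arm, as the interface text tells. Its arguments: {"type":"object","properties":{"steps":{"type":"array","items":{"type":"array","items":{"type":"array","items":{"type":"number"}}}},"hand":{"type":"number"},"squeeze":{"type":"number"}},"required":["steps"]}

```bash
mkdir -p pics && cat > h.py <<'E'
from bench import r
import numpy as np, cv2
from scipy.spatial.transform import Rotation as R
def px2w(name,uv,z,p=None):
    p=p or r.camera_params(name); V=np.array(p["view"])
    Rm,t=V[:3,:3],V[:3,3]; o=-Rm.T@t; out=[]
    K=np.array([[p["fx"],0,p["cx"]],[0,p["fy"],p["cy"]],[0,0,1]])
    for q in np.atleast_2d(uv):
        d=np.linalg.inv(K)@[q[0],q[1],1]; d=Rm.T@(d*[1,-1,-1]); out.append(o+d*(z-o[2])/d[2])
    return np.array(out)
def snap(name,f,crop=None,k=1):
    im=cv2.cvtColor(r.camera(name),cv2.COLOR_RGB2BGR); cv2.imwrite("pics/full_"+f,im)
    if crop: x0,y0,x1,y1=crop; im=im[y0:y1,x0:x1]
    cv2.imwrite("pics/"+f,cv2.resize(im,None,fx=k,fy=k,interpolation=cv2.INTER_CUBIC))
E
python3 - <<'E'
from h import *
snap("top","a.png",None,1.5);snap("scene","b.png",None,1.5)
print(r.camera_params("top"));print(r.read_state())
E
```

```text
{'fx': 352.2652633649623, 'fy': 352.2652633649623, 'cx': 251.96727670211465, 'cy': 190.9718682385893, 'view': array([[ 0.02858291, -0.99954644,  0.00948273, -0.0635386 ],
       [ 0.99274364,  0.02949434,  0.1165768 , -0.53326899],
       [-0.11680361,  0.00608181,  0.99313641, -0.8155364 ],
       [ 0.        ,  0.        ,  0.        ,  1.        ]])}
{'time': 0.1, 'joint_positions': array([-1.3045801 ,  0.3328013 , -0.06470868,  1.46083522,  0.02161371,
        1.34990817, -0.08849837]), 'joint_vel': array([-3.79274213e-04, -2.48928059e-03,  8.76949731e-04, -1.51037921e-03,
       -9.78110369e-04, -5.64162833e-04,  7.37329853e-05]), 'joint_torque': array([ 7.88359903e-04, -6.24540281e+01,  2.42955139e-02, -3.90721214e+01,
       -6.13718131e-02,  3.66895390e-02,  5.62217383e-05]), 'ee_pos': array([0.17791687, 0.59878705, 0.22184869]), 'eef_rot': array([ 1.43891064e-01,  9.89593334e-01, -6.25421437e-04, -5.70771956e-05]), 'ft_force': array([ 0.23794121, -0.49188066, -0.92072728]), 'torque': array([-0.02810936,  0.03110635,  0.02340895]), 'grip_force': 0.0, 'width': 0.08689073751790494}
```

View pics/a.png

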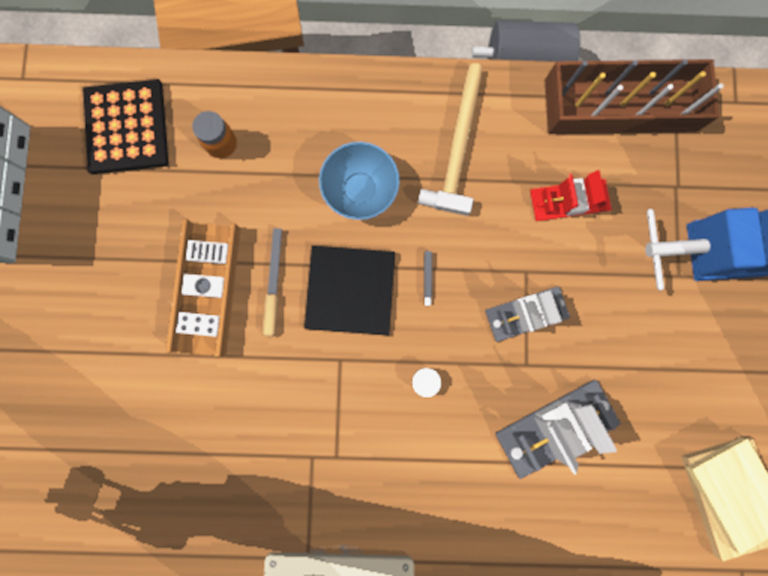

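View pics/b.png

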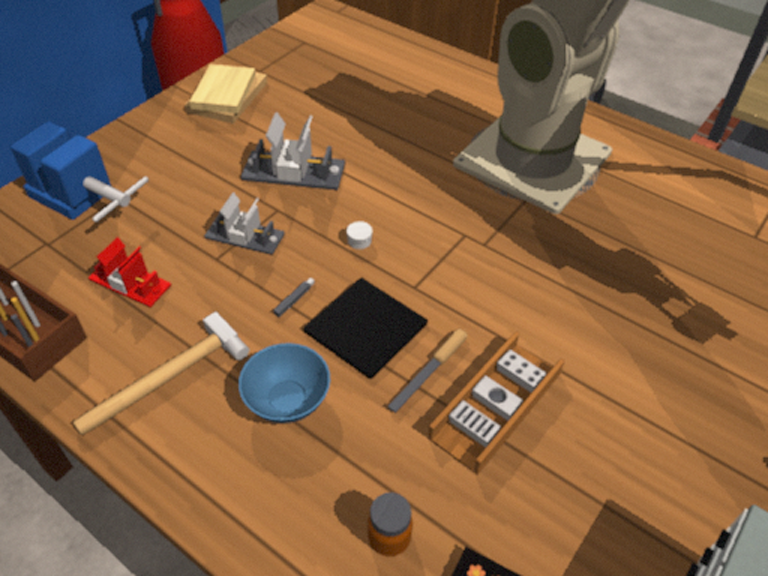

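The top view shows the rack blocks: grooved at about (206,251), dished at (203,286) and dimpled at (198,324), in the 1.5x picture. There are three holders: red at (570,196), small grey at (528,313) and large grey at (560,428). I choose the middle block with the single dish and the small grey holder. Next I check both in one close crop.

```bash
python3 - <<'E'
from h import *
im=cv2.imread("pics/full_a.png")
a=cv2.resize(im[140:245,105:165],None,fx=5.7,fy=5.7,interpolation=cv2.INTER_CUBIC)
b=cv2.resize(im[180:240,315:390],None,fx=5.7,fy=5.7,interpolation=cv2.INTER_CUBIC)
c=np.zeros((a.shape[0],a.shape[1]+b.shape[1],3),np.uint8);c[:,:a.shape[1]]=a;c[:b.shape[0],a.shape[1]:]=b
cv2.imwrite("pics/c.png",c);print(c.shape,a.shape)
print(px2w("top",[[203/1.5,286/1.5]],0.029),px2w("top",[[350/1.5,290/1.5]],0.012),px2w("top",[[528/1.5,313/1.5]],0.032))
E
```

```text
(598, 770, 3) (598, 342, 3)
[[0.52759766 0.23234382 0.029     ]] [[ 0.52998709 -0.00249258  0.012     ]] [[ 0.49929023 -0.28871748  0.032     ]]
```

View pics/c.png

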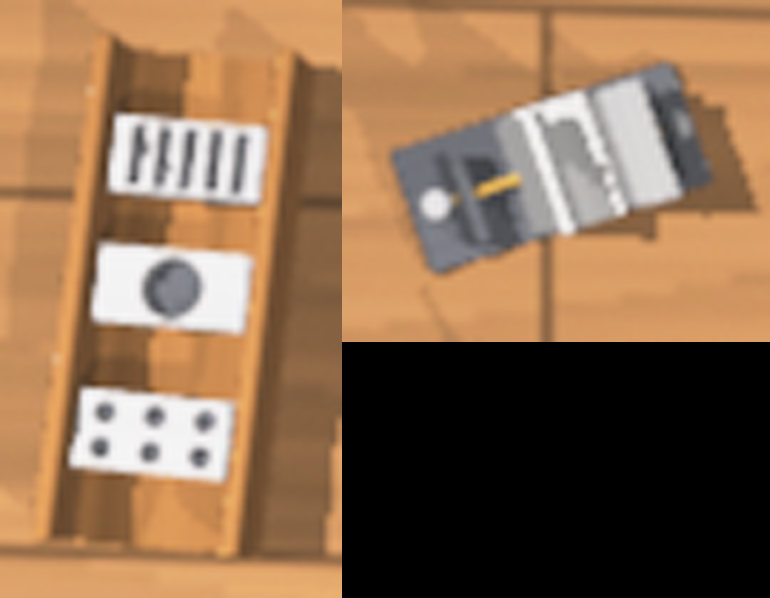

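The crop confirms the single-dish block in the middle of the rack, with corners (100,243), (252,255), (246,332) and (92,322). The grey holder's foot corners are (391,152), (668,62), (713,185) and (438,273).

```bash
python3 - <<'E'
from h import *
def cr(pts,off,x0=0): return (np.array(pts,float)-[x0,0]+.5)/5.7-.5+off
def rect(n,c,z):
    w=px2w("top",c,z); L=[np.linalg.norm(w[i]-w[(i+1)%4])*1e3 for i in range(4)]
    e=w[1]-w[0]+w[2]-w[3]; print(n,w.mean(0).round(4),"sides",np.round(L,1),"edge01 yaw",np.degrees(np.arctan2(e[1],e[0])).round(2))
rect("block",cr([(100,243),(252,255),(246,332),(92,322)],[105,140]),.029)
rect("groov",cr([(115,115),(268,125),(262,205),(108,192)],[105,140]),.029)
rect("dimpl",cr([(80,388),(234,402),(226,482),(70,467)],[105,140]),.029)
rect("foot",cr([(391,152),(668,62),(713,185),(438,273)],[315,180],342),.008)
rect("slab",(np.array([(312,246),(395,252),(391,335),(305,329)])+.5)/1.5-.5,.012)
s=r.read_state(); A=R.from_quat(s["eef_rot"]); print(A.as_matrix().round(3))
p=r.camera_params("wrist"); V=np.array(p["view"]); print((A.inv().apply(-V[:3,:3].T@V[:3,3]-s["ee_pos"])).round(3),(A.as_matrix().T@V[:3,:3].T).round(3),p["fx"],p["cx"],p["cy"])
E
```

```text
block [0.5289 0.2336 0.029 ] sides [64.5 32.7 64.9 33.6] edge01 yaw -92.44
groov [0.5842 0.2306 0.029 ] sides [65.3 34.5 65.6 33.3] edge01 yaw -92.61
dimpl [0.467  0.2378 0.029 ] sides [64.9 33.5 65.4 33.1] edge01 yaw -93.67
foot [ 0.5002 -0.2947  0.008 ] sides [127.9  56.3 125.9  55.4] edge01 yaw -70.66
slab [ 0.5302 -0.0034  0.012 ] sides [137.6 136.9 139.9 137.2] edge01 yaw -92.39
[[-0.959  0.285 -0.   ]
 [ 0.285  0.959 -0.001]
 [-0.    -0.001 -1.   ]]
[ 0.079  0.    -0.162] [[-0.001  0.958  0.288]
 [ 1.     0.     0.001]
 [ 0.001  0.288 -0.958]] 283.49930044894637 250.9840802160474 193.66549423436817
```

Sizes match the description (64x32 block, about 56x130 foot, about 140 slab). I work out the move above the block for a close look.

```bash
cat >> h.py <<'E'
def togo(pos,yaw):
    "tool-frame shift (cm) and turn to world pos, tool y at yaw deg, pointing down"
    s=r.read_state(); A=R.from_quat(s["eef_rot"]); a=np.radians(yaw)
    y=np.array([np.cos(a),np.sin(a),0]); z=np.array([0,0,-1.]); T=R.from_matrix(np.c_[np.cross(y,z),y,z])
    print("togo",(A.inv().apply(np.array(pos)-s["ee_pos"])*100).round(2),(A.inv()*T).as_rotvec().round(4),"t",round(s["time"],2))
E
python3 -c "
from h import *
togo([.529,.2336,.15],-2.4)"
```

```text
togo [-44.05 -25.     7.22] [-1.0000e-03  9.0000e-04  1.3239e+00] t 0.1
```

Request:
{"name": "carry_out", "arguments": {
  "steps": [
    [[-44.05,-25,7.2,0,0,1.324],[-44.05,-25,7.2,0,0,1.324],[-44.05,-25,7.2,0,0,1.324],[-44.05,-25,7.2,0,0,1.324],[-44.05,-25,7.2,0,0,1.324],[-44.05,-25,7.2,0,0,1.324],[-44.05,-25,7.2,0,0,1.324],[-44.05,-25,7.2,0,0,1.324],[-44.05,-25,7.2,0,0,1.324],[-44.05,-25,7.2,0,0,1.324],[-44.05,-25,7.2,0,0,1.324],[-44.05,-25,7.2,0,0,1.324],[-44.05,-25,7.2,0,0,1.324],[-44.05,-25,7.2,0,0,1.324],[-44.05,-25,7.2,0,0,1.324],[-44.05,-25,7.2,0,0,1.324],[-44.05,-25,7.2,0,0,1.324],[-44.05,-25,7.2,0,0,1.324]]
  ],
  "hand": -0.02
}}

```text
time: 1.6
ee_pos: [0.5283, 0.2355, 0.1507]
eef_rot: [0.721, 0.693, 0.0, -0.0]
ft_force: [-0.4, 0.1, -0.1]
width: 0.0441
grip_force: 0.0
```

```bash
python3 - <<'E'
from h import *
import json
s=r.read_state(); print(s["ee_pos"],s["width"],s["joint_positions"].round(2))
p=r.camera_params("wrist"); json.dump({k:np.array(v).tolist() for k,v in p.items()},open("pw.json","w"))
snap("wrist","d.png",None,1.5)
E
```

```text
[0.52829215 0.23546135 0.15069745] 0.04407336004259209 [-0.81  0.29  0.37  1.7  -0.11  1.18 -0.45]
```

View pics/d.png

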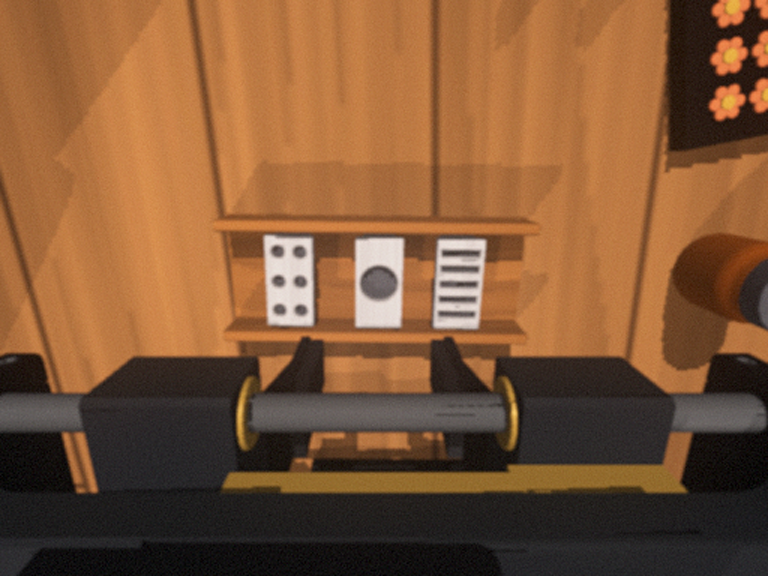

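The wrist view shows the dished block at corners (355,238), (404,238), (403,327) and (355,327). The dimpled block's right edge is at 315, a gap of about 27 mm. The grooved block's left edge is at 435, a gap of about 21 mm, so I will open the fingers less.

```bash
python3 - <<'E'
from h import *
import json
p=json.load(open("pw.json"))
f=lambda u:(np.array(u,float)+.5)/1.5-.5
w=px2w("wrist",f([(355,238),(404,238),(403,327),(355,327),(315,238),(315,327),(437,239),(433,328)]),.029,p)
print(w.round(4)); c=w[:4].mean(0); print(c, np.linalg.norm(w[1]-w[0]),np.linalg.norm(w[3]-w[0]))
e=w[0]-w[3]+w[1]-w[2]; print("len yaw",np.degrees(np.arctan2(e[1],e[0])))
togo([c[0],c[1],.05],-2.4); togo([.529,.2336,.05],-2.4)
E
```

```text
[[0.5147 0.2671 0.029 ]
 [0.5476 0.2658 0.029 ]
 [0.5455 0.2016 0.029 ]
 [0.5112 0.203  0.029 ]
 [0.4878 0.2682 0.029 ]
 [0.4826 0.2042 0.029 ]
 [0.5698 0.2642 0.029 ]
 [0.567  0.2    0.029 ]]
[0.52976755 0.23436537 0.029     ] 0.03295478795501652 0.06416913893710684
len yaw 87.48336367314121
togo [-0.08  0.14 10.07] [-0.     -0.0005  0.0019] t 1.65
togo [-0.16  0.06 10.07] [-0.     -0.0005  0.0019] t 1.65
```

Request:
{"name": "carry_out", "arguments": {
  "steps": [
    [[-0.1,0.1,4,0,0,0.002],[-0.1,0.1,7,0,0,0.002],[-0.1,0.1,10,0,0,0.002],[-0.1,0.1,10,0,0,0.002],[-0.1,0.1,10,0,0,0.002],[-0.1,0.1,10,0,0,0.002]]
  ],
  "hand": 0.1
}}

```text
time: 2.15
ee_pos: [0.5309, 0.2337, 0.0524]
eef_rot: [0.722, 0.692, 0.001, 0.0]
ft_force: [1.4, -0.9, 0.4]
width: 0.0389
grip_force: 0.0
```

```bash
python3 -c "
from h import *
s=r.read_state();print(s['ee_pos'],s['width']);togo([.5293,.2340,.008],-2.5)"
```

```text
[0.53087725 0.23366139 0.05239169] 0.038889866781752845
togo [ 0.02 -0.17  4.44] [ 0.0017 -0.0011  0.    ] t 2.15
```

Request:
{"name": "carry_out", "arguments": {
  "steps": [
    [[0,-0.15,1,0,0,0],[0,-0.15,1,0,0,0],[0,-0.15,1,0,0,0],[0,-0.15,1,0,0,0],[0,-0.15,1,0,0,0]]
  ]
}}

```text
time: 2.57
ee_pos: [0.5288, 0.2332, 0.0411]
eef_rot: [0.722, 0.691, 0.0, 0.0]
ft_force: [-0.1, -0.2, -0.7]
width: 0.0393
grip_force: 0.0
```

```bash
python3 -c "
from h import *
s=r.read_state();print(s['ee_pos'],s['width']);togo([.5293,.2340,.008],-2.5)"
```

```text
[0.52878711 0.23323154 0.04105483] 0.03931620960637319
togo [0.08 0.05 3.31] [ 0.0006 -0.0005 -0.0004] t 2.57
```

Well aligned. I descend gradually, let it settle, then close.

Request:
{"name": "carry_out", "arguments": {
  "steps": [
    [[0.05,0.05,0.8,0,0,0],[0.05,0.05,1.6,0,0,0],[0.05,0.05,2.4,0,0,0],[0.05,0.05,3.0,0,0,0],[0.05,0.05,3.3,0,0,0],[0.05,0.05,3.3,0,0,0],[0.05,0.05,3.3,0,0,0],[0.05,0.05,3.3,0,0,0]]
  ]
}}

```text
time: 3.23
ee_pos: [0.5293, 0.2336, 0.0078]
eef_rot: [0.723, 0.691, 0.0, 0.0]
ft_force: [0.6, -0.8, -0.1]
width: 0.0394
grip_force: 0.0
```

Request:
{"name": "carry_out", "arguments": {
  "steps": [
    [[0,0,0,0,0,0],[0,0,0,0,0,0],[0,0,0,0,0,0],[0,0,0,0,0,0],[0,0,0,0,0,0],[0,0,0,0,0,0]]
  ],
  "hand": 1,
  "squeeze": 35
}}

```text
time: 3.73
ee_pos: [0.5293, 0.2337, 0.0079]
eef_rot: [0.722, 0.691, 0.0, 0.0]
ft_force: [0.1, -0.1, 3.1]
width: 0.0317
grip_force: 35.0
```

Request:
{"name": "carry_out", "arguments": {
  "steps": [
    [[0,0,-1,0,0,0],[0,0,-3,0,0,0],[0,0,-5,0,0,0],[0,0,-7,0,0,0],[0,0,-8,0,0,0],[0,0,-8,0,0,0],[0,0,-8,0,0,0]]
  ]
}}

```text
time: 4.32
ee_pos: [0.5288, 0.2336, 0.0874]
eef_rot: [0.722, 0.691, 0.0, -0.0]
ft_force: [-0.9, -0.0, -3.7]
width: 0.0317
grip_force: 35.0
```

```bash
python3 -c "
from h import *
s=r.read_state();print(s['ee_pos'],s['width'],s['ft_force']);togo([.530,-.003,.06],-2.4)"
```

```text
[0.52881078 0.23361004 0.08735276] 0.031727541706374505 [-0.87918785 -0.01233997 -3.73971435]
togo [-23.63   1.16   2.73] [-0.     -0.0003 -0.0019] t 4.32
```

Request:
{"name": "carry_out", "arguments": {
  "steps": [
    [[-2,0.1,0,0,0,0],[-5,0.3,0,0,0,0],[-8,0.5,0,0,0,0],[-11,0.6,0,0,0,0],[-14,0.8,0,0,0,0],[-17,0.9,0,0,0,0],[-20,1,0,0,0,0],[-22.5,1.1,0,0,0,0],[-23.6,1.2,1,0,0,0],[-23.6,1.2,3,0,0,0],[-23.6,1.2,5,0,0,0],[-23.6,1.2,6,0,0,0],[-23.6,1.2,6,0,0,0],[-23.6,1.2,6,0,0,0],[-23.6,1.2,6,0,0,0]]
  ]
}}

```text
time: 5.57
ee_pos: [0.531, -0.0026, 0.0281]
eef_rot: [0.722, 0.691, 0.0, 0.0]
ft_force: [0.5, -1.0, -2.5]
width: 0.0314
grip_force: 35.0
```

```bash
python3 -c "
from h import *
s=r.read_state();print(s['ee_pos'],s['width'],s['ft_force']);togo([.530,-.003,.0149],-2.4)"
```

```text
[ 0.53104798 -0.00262457  0.02810593] 0.03140574634591613 [ 0.52957501 -0.9692822  -2.54463727]
togo [-0.04 -0.1   1.32] [ 0.0006 -0.0001 -0.0019] t 5.57
```

Request:
{"name": "carry_out", "arguments": {
  "steps": [
    [[0,0,0.4,0,0,0],[0,0,0.7,0,0,0],[0,0,1,0,0,0],[0,0,1.15,0,0,0],[0,0,1.25,0,0,0],[0,0,1.3,0,0,0],[0,0,1.3,0,0,0],[0,0,1.3,0,0,0],[0,0,1.3,0,0,0]]
  ]
}}

```text
time: 6.32
ee_pos: [0.5305, -0.0027, 0.0149]
eef_rot: [0.723, 0.691, 0.0, -0.0]
ft_force: [-4.0, -0.4, 5.2]
width: 0.0312
grip_force: 35.0
```

Contact with the slab, so I release and rise.

Request:
{"name": "carry_out", "arguments": {
  "steps": [
    [[0,0,0,0,0,0],[0,0,0,0,0,0],[0,0,0,0,0,0],[0,0,0,0,0,0],[0,0,0,0,0,0],[0,0,-1,0,0,0],[0,0,-3,0,0,0],[0,0,-6,0,0,0],[0,0,-9,0,0,0],[0,0,-12,0,0,0],[0,0,-12,0,0,0],[0,0,-12,0,0,0]]
  ],
  "hand": -1
}}

```text
time: 7.32
ee_pos: [0.5319, -0.0027, 0.1368]
eef_rot: [0.723, 0.691, 0.002, 0.001]
ft_force: [-0.1, -0.4, -0.9]
width: 0.0865
grip_force: 0.0
```

```bash
python3 - <<'E'
from h import *
s=r.read_state(); print(s["ee_pos"],s["width"],s["joint_positions"].round(2))
p=r.camera_params("wrist"); f=lambda u:(np.array(u,float)+.5)/1.5-.5
import json; json.dump({k:np.array(v).tolist() for k,v in p.items()},open("pw.json","w"))
snap("wrist","e.png",None,1.5)
E
```

```text
[ 0.5318663  -0.00267113  0.13684375] 0.08649373183599889 [-0.53  0.2   0.5   1.84 -0.11  1.12 -0.03]
```

View pics/e.png

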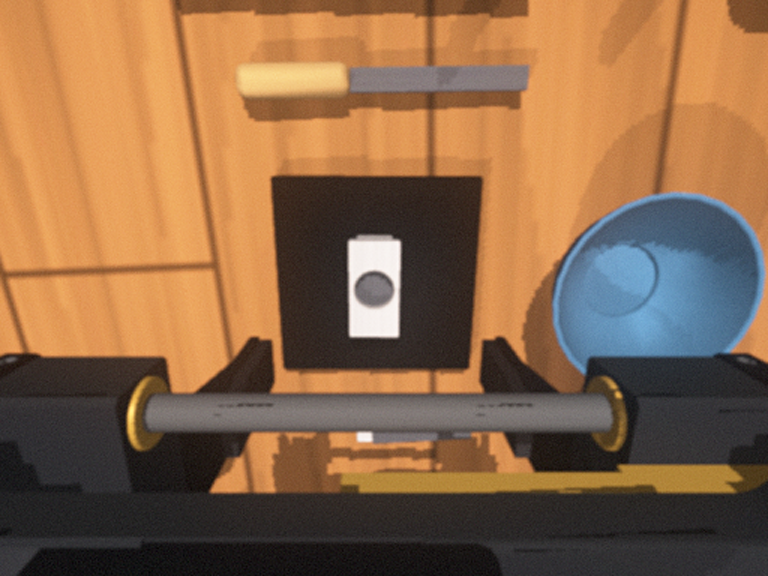

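The block lies flat and free on the slab, corners (348,239), (401,239), (399,338) and (349,338), dish at (374,289). Next I work out the regrip across its ends.

```bash
python3 - <<'E'
from h import *
import json
p=json.load(open("pw.json")); f=lambda u:(np.array(u,float)+.5)/1.5-.5
w=px2w("wrist",f([(348,239),(401,239),(399,338),(349,338)]),.036,p)
c=w.mean(0); print(c,np.linalg.norm(w[1]-w[0]),np.linalg.norm(w[3]-w[0]))
e=w[0]-w[3]+w[1]-w[2]; print("len yaw",np.degrees(np.arctan2(e[1],e[0])))
togo([.5305,-.003,.06],87.5)
E
```

```text
[ 0.53050905 -0.00188902  0.036     ] 0.03305152514810164 0.06667584597792373
len yaw 87.06728774146677
togo [-0.04 -0.05  7.53] [ 1.6000e-03  5.0000e-04 -1.5711e+00] t 7.37
```

Request:
{"name": "carry_out", "arguments": {
  "steps": [
    [[0,0,0,0,0,-1.57],[0,0,0,0,0,-1.57],[0,0,0,0,0,-1.57],[0,0,0,0,0,-1.57],[0,0,0,0,0,-1.57],[0,0,0,0,0,-1.57],[0,0,0,0,0,-1.57],[0,0,0,0,0,-1.57],[0,0,0,0,0,-1.57],[0,0,0,0,0,-1.57],[0,0,0,0,0,-1.57],[0,0,0,0,0,-1.57],[0,0,2,0,0,-1.57],[0,0,5,0,0,-1.57],[0,0,7.5,0,0,-1.57],[0,0,7.5,0,0,-1.57],[0,0,7.5,0,0,-1.57],[0,0,7.5,0,0,-1.57]]
  ]
}}

```text
time: 8.87
ee_pos: [0.531, -0.0029, 0.0603]
eef_rot: [0.022, 1.0, -0.0, 0.0]
ft_force: [-0.2, 0.1, 0.0]
width: 0.0869
grip_force: 0.0
```

```bash
python3 -c "
from h import *
s=r.read_state();print(s['ee_pos'],s['joint_positions'].round(2));togo([.5305,-.0027,.0145],87.4)"
```

```text
[ 0.53099539 -0.00285154  0.06034049] [-0.36  0.29  0.32  1.9  -0.11  0.97  1.53]
togo [0.05 0.01 4.58] [-0.0001  0.0003  0.0004] t 8.87
```

Request:
{"name": "carry_out", "arguments": {
  "steps": [
    [[0.05,0,1.5,0,0,0],[0.05,0,3,0,0,0],[0.05,0,4,0,0,0],[0.05,0,4.4,0,0,0],[0.05,0,4.58,0,0,0],[0.05,0,4.58,0,0,0],[0.05,0,4.58,0,0,0],[0.05,0,4.58,0,0,0]]
  ]
}}

```text
time: 9.53
ee_pos: [0.5307, -0.0027, 0.0145]
eef_rot: [0.022, 1.0, 0.0, 0.001]
ft_force: [-0.3, -0.9, 0.1]
width: 0.0871
grip_force: 0.0
```

Request:
{"name": "carry_out", "arguments": {
  "steps": [
    [[0,0,0,0,0,0],[0,0,0,0,0,0],[0,0,0,0,0,0],[0,0,0,0,0,0],[0,0,0,0,0,0],[0,0,0,0,0,0],[0,0,0,0,0,0]]
  ],
  "hand": 1,
  "squeeze": 55
}}

```text
time: 10.12
ee_pos: [0.5302, -0.0026, 0.0138]
eef_rot: [0.022, 1.0, 0.0, -0.0]
ft_force: [-0.4, 0.7, 1.6]
width: 0.0637
grip_force: 55.0
```

Gripped across the ends (63.7 mm). I lift and work out the move above the holder.

Request:
{"name": "carry_out", "arguments": {
  "steps": [
    [[0,0,-1,0,0,0],[0,0,-3,0,0,0],[0,0,-6,0,0,0],[0,0,-9,0,0,0],[0,0,-12,0,0,0],[0,0,-15,0,0,0],[0,0,-16,0,0,0],[0,0,-16,0,0,0],[0,0,-16,0,0,0]]
  ]
}}

```text
time: 10.87
ee_pos: [0.5298, -0.0027, 0.173]
eef_rot: [0.022, 1.0, 0.0, -0.0]
ft_force: [0.5, 0.2, -3.4]
width: 0.0636
grip_force: 55.0
```

```bash
python3 -c "
from h import *
s=r.read_state();print(s['ee_pos'],s['ft_force']);togo([.500,-.294,.175],19.3)"
```

```text
[ 0.52975587 -0.00272465  0.17304551] [ 0.53078678  0.20227692 -3.42864907]
togo [  1.67 -29.23  -0.2 ] [-1.0000e-04 -5.0000e-04  1.1892e+00] t 10.87
```

Request:
{"name": "carry_out", "arguments": {
  "steps": [
    [[0.1,-2,-0.2,0,0,0.1],[0.3,-5,-0.2,0,0,0.2],[0.5,-8,-0.2,0,0,0.32],[0.7,-11,-0.2,0,0,0.44],[0.9,-14,-0.2,0,0,0.56],[1.1,-17,-0.2,0,0,0.68],[1.3,-20,-0.2,0,0,0.8],[1.5,-23,-0.2,0,0,0.92],[1.6,-26,-0.2,0,0,1.04],[1.7,-28,-0.2,0,0,1.14],[1.7,-29.2,-0.2,0,0,1.19],[1.7,-29.2,-0.2,0,0,1.19],[1.7,-29.2,-0.2,0,0,1.19],[1.7,-29.2,-0.2,0,0,1.19],[1.7,-29.2,-0.2,0,0,1.19]]
  ]
}}

```text
time: 12.12
ee_pos: [0.5006, -0.2919, 0.1752]
eef_rot: [0.577, 0.816, 0.0, -0.001]
ft_force: [0.7, 0.6, -3.4]
width: 0.0636
grip_force: 55.0
```

```bash
python3 - <<'E'
from h import *
import json
s=r.read_state(); print(s["ee_pos"],s["width"],s["joint_positions"].round(2))
p=r.camera_params("wrist"); json.dump({k:np.array(v).tolist() for k,v in p.items()},open("pw.json","w"))
snap("wrist","f.png",None,1.5)
E
```

```text
[ 0.50056439 -0.29185847  0.17518605] 0.06355195402024505 [-0.09  0.3   0.65  1.68 -0.19  1.23  0.94]
```

View pics/f.png

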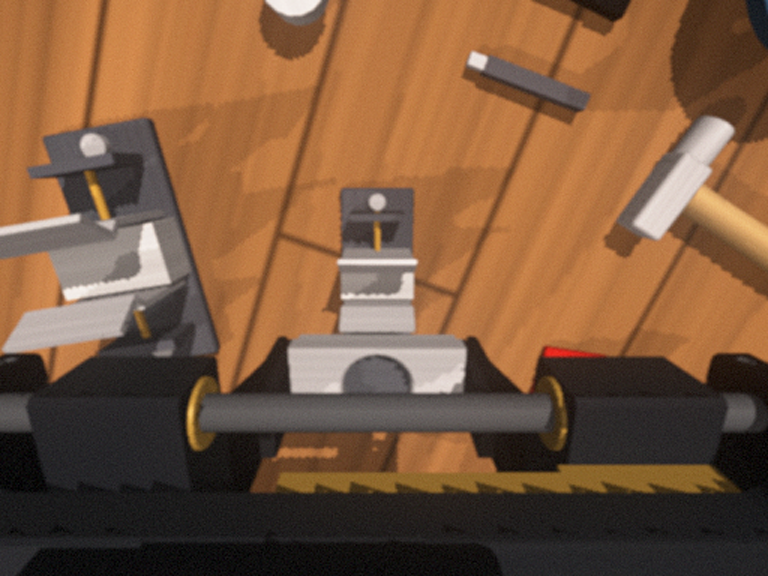

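The wrist view shows the held block (dish at (377,375)) above the small grey holder. The foot's far end is at (341,188)–(413,188), the near jaw's top edge is at about (338,262)–(416,262), and the far jaw's flare is at rows 303–331. I enlarge to refine.

```bash
python3 - <<'E'
from h import *
im=cv2.imread("pics/full_f.png")
cv2.imwrite("pics/g.png",cv2.resize(im[118:230,215:290],None,fx=5.3,fy=5.3,interpolation=cv2.INTER_CUBIC))
E
```

```text
(no output)
```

View pics/g.png

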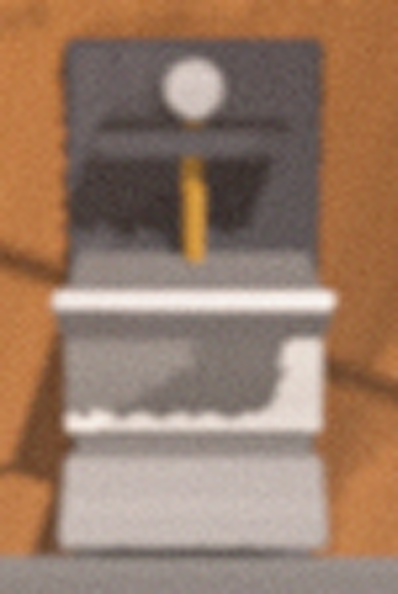

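```bash
python3 - <<'E'
from h import *
import json
p=json.load(open("pw.json")); f=lambda u:(np.array(u,float)+.5)/5.3-.5+[215,118]
P=lambda u,z:px2w("wrist",f(u),z,p)
foot=P([(67,42),(321,42)],.008); ja=P([(52,308),(336,308)],.076); jb=P([(57,548),(328,548)],.076); lb=P([(62,458),(323,458)],.059)
s=r.read_state()
for n,w,off in(("foot",foot,65),("jawa",ja,22),("jawb",jb,-22),("lipb",lb,-12)):
    d=w[1]-w[0]; yaw=np.degrees(np.arctan2(d[1],d[0])); a=np.radians(19.3); oy=np.array([-np.sin(a),np.cos(a),0])
    print(n,"L",round(np.linalg.norm(d)*1e3,1),"yaw",round(yaw,2),"centre",(w.mean(0)-oy*off/1e3).round(4)[:2])
A=R.from_quat(s["eef_rot"]); y=A.as_matrix()[:,1]; print(s["ee_pos"],"tool y yaw",np.degrees(np.arctan2(y[1],y[0])))
E
```

```text
foot L 54.3 yaw 19.44 centre [ 0.5018 -0.2957]
jawa L 50.7 yaw 19.44 centre [ 0.5017 -0.2951]
jawb L 50.7 yaw 19.45 centre [ 0.5022 -0.2971]
lipb L 51.1 yaw 19.45 centre [ 0.5015 -0.2952]
[ 0.50050099 -0.29214244  0.17537116] tool y yaw 19.43866644687872
```

All cues agree: centre (0.5017, -0.2955), yaw 19.4. I work out the shift and descend to just above the funnel.

```bash
python3 -c "
from h import *
togo([.5017,-.2955,.085],19.4)"
```

```text
togo [-0.36  0.    9.04] [ 0.     -0.0009  0.0007] t 12.17
```

Request:
{"name": "carry_out", "arguments": {
  "steps": [
    [[-0.35,0,1.5,0,0,0],[-0.35,0,3.5,0,0,0],[-0.35,0,5.5,0,0,0],[-0.35,0,7.5,0,0,0],[-0.35,0,9,0,0,0],[-0.35,0,9,0,0,0],[-0.35,0,9,0,0,0],[-0.35,0,9,0,0,0],[-0.35,0,9,0,0,0]]
  ]
}}

```text
time: 12.92
ee_pos: [0.5021, -0.2972, 0.0871]
eef_rot: [0.579, 0.816, 0.0, 0.001]
ft_force: [-0.1, 0.3, -3.4]
width: 0.0635
grip_force: 55.0
```

```bash
python3 -c "
from h import *
s=r.read_state();print(s['ee_pos'],s['ft_force']);togo([.5017,-.2955,.055],19.4)"
```

```text
[ 0.50209559 -0.29715059  0.08709182] [-0.05631045  0.30003876 -3.38346728]
togo [0.17 0.01 3.21] [ 0.0018  0.0012 -0.0021] t 12.92
```

Request:
{"name": "carry_out", "arguments": {
  "steps": [
    [[0.1,0,0.7,0,0,0],[0.1,0,1.4,0,0,0],[0.1,0,2.1,0,0,0],[0.1,0,2.7,0,0,0],[0.1,0,2.9,0,0,0],[0.1,0,2.9,0,0,0],[0.1,0,2.9,0,0,0],[0.1,0,2.9,0,0,0]]
  ]
}}

```text
time: 13.58
ee_pos: [0.5007, -0.2958, 0.0567]
eef_rot: [0.579, 0.815, 0.0, -0.0]
ft_force: [-0.2, 1.3, -3.2]
width: 0.0636
grip_force: 55.0
```

```bash
python3 -c "
from h import *
s=r.read_state();print(s['ee_pos'],s['ft_force'],s['torque'],s['width']);togo([.5017,-.2955,.034],19.4)"
```

```text
[ 0.50074337 -0.29584877  0.05667799] [-0.16319343  1.30804819 -3.17160174] [ 0.22911631  0.23700804 -0.01968132] 0.06355604643795082
togo [0.   0.1  2.27] [-0.0003 -0.0006 -0.0025] t 13.58
```

Request:
{"name": "carry_out", "arguments": {
  "steps": [
    [[0,0.1,0.3,0,0,0],[0,0.1,0.5,0,0,0],[0,0.1,0.7,0,0,0],[0,0.1,0.9,0,0,0],[0,0.1,1.1,0,0,0],[0,0.1,1.1,0,0,0]]
  ]
}}

```text
time: 14.08
ee_pos: [0.5028, -0.2961, 0.0464]
eef_rot: [0.579, 0.815, 0.0, 0.001]
ft_force: [-0.2, 1.7, 4.5]
width: 0.0637
grip_force: 55.0
```

Request:
{"name": "carry_out", "arguments": {
  "steps": [
    [[0,-0.05,0.2,0,0,0],[0,-0.05,0.4,0,0,0],[0,-0.05,0.6,0,0,0],[0,-0.05,0.8,0,0,0],[0,-0.05,1.0,0,0,0],[0,-0.05,1.15,0,0,0],[0,-0.05,1.25,0,0,0],[0,-0.05,1.25,0,0,0],[0,-0.05,1.25,0,0,0]]
  ]
}}

```text
time: 14.83
ee_pos: [0.5008, -0.2956, 0.0338]
eef_rot: [0.579, 0.815, 0.0, -0.001]
ft_force: [-6.5, 5.9, 13.3]
width: 0.0633
grip_force: 55.0
```

```bash
python3 -c "
from h import *
s=r.read_state();print(s['ee_pos'],s['ft_force'],s['torque'],s['width']);togo([.5017,-.2955,.034],19.4)"
```

```text
[ 0.50079589 -0.29564695  0.03379859] [-6.49941842  5.88625078 13.31655589] [1.14334747 1.30390788 0.09054293] 0.06334604495960271
togo [-0.02  0.09 -0.02] [-0.0004 -0.0016 -0.0029] t 14.83
```

z 0.0338 is exactly the height expected when home (0.0138 - 0.012 + 0.032). A slight extra push will confirm that it is stiff.

Request:
{"name": "carry_out", "arguments": {
  "steps": [
    [[0,0,0.1,0,0,0],[0,0,0.15,0,0,0],[0,0,0.15,0,0,0],[0,0,0.15,0,0,0]]
  ]
}}

```text
time: 15.17
ee_pos: [0.5008, -0.2957, 0.0337]
eef_rot: [0.579, 0.815, 0.001, -0.001]
ft_force: [-13.7, 10.4, 30.7]
width: 0.0633
grip_force: 55.0
```

Stiff stop: it is seated. I relax, open and check.

Request:
{"name": "carry_out", "arguments": {
  "steps": [
    [[0,0,-0.15,0,0,0],[0,0,-0.2,0,0,0],[0,0,-0.2,0,0,0]]
  ]
}}

```text
time: 15.42
ee_pos: [0.5008, -0.2957, 0.0338]
eef_rot: [0.579, 0.815, 0.0, -0.001]
ft_force: [-5.4, 3.9, 7.9]
width: 0.0637
grip_force: 55.0
```

Request:
{"name": "carry_out", "arguments": {
  "steps": [
    [[0,0,0,0,0,0],[0,0,0,0,0,0],[0,0,0,0,0,0],[0,0,0,0,0,0],[0,0,0,0,0,0],[0,0,-1,0,0,0],[0,0,-3,0,0,0],[0,0,-6,0,0,0],[0,0,-9,0,0,0],[0,0,-12,0,0,0],[0,0,-14,0,0,0],[0,0,-14,0,0,0],[0,0,-14,0,0,0],[0,0,-14,0,0,0]]
  ],
  "hand": -1
}}

```text
time: 16.58
ee_pos: [0.5011, -0.2957, 0.1734]
eef_rot: [0.579, 0.815, 0.0, -0.0]
ft_force: [-0.2, 0.4, -0.4]
width: 0.0873
grip_force: 0.0
```

```bash
python3 - <<'E'
from h import *
import json
s=r.read_state(); print(s["ee_pos"],s["width"])
p=r.camera_params("wrist"); json.dump({k:np.array(v).tolist() for k,v in p.items()},open("pw.json","w"))
snap("wrist","i.png",(190,90,320,230),4)
E
```

```text
[ 0.50110562 -0.29565446  0.17341064] 0.08729363692619764
```

View pics/i.png

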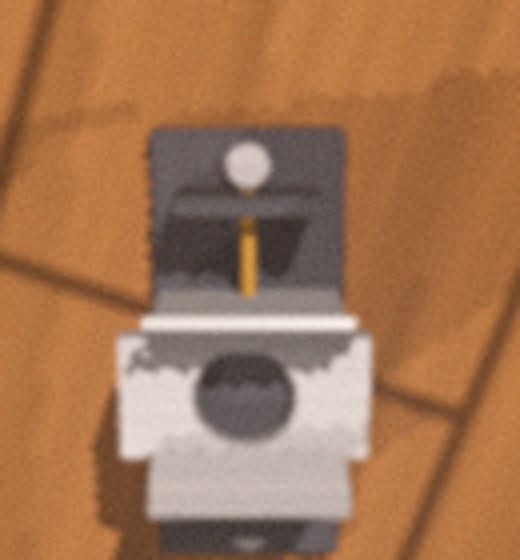

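The view shows the block between the jaws, ends at 117 and 371 against the jaw ends at 141 and 357 (about 1.3 mm off centre). The dish is up at (245,395). The far jaw's lip sits over the block's edge. I check the height by apparent length and then hand in.

```bash
python3 - <<'E'
from h import *
import json
p=json.load(open("pw.json")); f=lambda u:(np.array(u,float)+.5)/4-.5+[190,90]
for z in(.056,.075):
    w=px2w("wrist",f([(119,455),(370,455)]),z,p); print(z,np.linalg.norm(w[1]-w[0]))
w=px2w("wrist",f([(245,397)]),.056,p);print("dish centre",w)
L=np.linalg.norm(np.subtract(*px2w("wrist",f([(119,455),(370,455)]),.056,p)))
if .0625<L<.0675: print(r.close_job())
E
```

```text
0.056 0.06535134090018742
0.075 0.06091351629753896
dish centre [[ 0.50071205 -0.29530384  0.056     ]]
the job is handed in; nothing more can be done
None
```

The dished block was laid on the slab, regripped across its ends and pressed home, dish up, in the small grey holder, about 1 mm off centre. I released it and handed the job in after about 17 s; the verdict was not shown to me.

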